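Pack the soap gift tray

ROBOT

A 6-joint arm with a two-finger parallel gripper is mounted at the origin on a cart in front of the work surface, level with it; the furniture and walls round the work are solid. World frame = base frame: x ahead of the robot, y to its left, z up, the work surface at z = 0. Lengths are in m, angles in degrees, forces in N, time in s.
With the tool pointing down it reaches from about 0.375 to 0.9 m from the base axis. Payload 3.1 kg.
Tool frame: the origin (TCP) lies midway between the tips of the shut fingers; the grasp point (between the pads) lies 19 mm behind it; z points along the fingers, y is the line along which they close (so a half turn about z gives the same grasp; the last joint's range is limited). The gripper opens to 87 mm and grips with 3 to 60 N. Pads are 19 mm wide; open, the fingers measure 117 mm over their backs; the gripper's body (75 mm by 190 mm) begins 51 mm behind the grasp point.
Start: joints at [-78.81, 30.224, 82.088, -0, 67.689, -10.227], TCP at [0.228, -0.582, 0.223] pointing down, gripper open.
Joint ranges: [-176.69, 176.69], [-43.24, 126.21], [12.49, 139.97], [-82, 262], [0, 151.66], [-163.58, 163.58]. Speed limits (degrees/s): [159.86, 159.86, 180, 180, 180, 180].

INTERFACE

Orientations are given as a 3x3 rotation matrix whose columns are the frame's x, y, z axes.
In Python, from rig import read_state, optics, bot gives the robot as it stands. The module is installed in compiled form; this text tells all that it offers.
- The arm moves only by the tool send_rows, never from a script. Its argument "commands" is a list of rows, each a list of 7 numbers: the turn, a rotation vector about the tool's x, y, z in units of 5 degrees (1.0 is 5 degrees), then the shift along the tool's x, y, z in units of 30 mm (1.0 is 30 mm), then the opening, from 0 (shut) to 1 (fully open). In form: [[rx, ry, rz, tx, ty, tz, gripper], ...]. A call has 1 to 20 rows; each row is the pose to reach, as a shift and turn from the pose commanded when the call began, along the tool's axes at that moment; what a row does not reach only later rows make up. A row lasts 1/12 s, in which the tool goes at most 41.7 mm and 7.16 degrees, less where a joint would pass 70% of its speed; a pose out of reach is approached as far as the arm can. A call with a gripper value outside its range is refused whole. The fingers move at their own pace and stop on an object; the grip force is fixed at half the most. Time passes only in rows, so rows that repeat a pose let the fingers close. It gives the time, the measured TCP pose, the force, the opening and the grip force at its end, in the units of the state.
- read_state(): the state, without advancing time (a new reading comes with each control period).
- optics.capture(name): name is "scene" or "side" or "wrist"; returns a dict with "image" (384x512x3 uint8, blue, green, red), "intrinsics" (3x3 intrinsics, pixels), "extrinsics" (4x4, takes a point from world to camera coordinates); the wrist camera has in their place "T_tool_cam" (4x4, takes a point from camera to tool coordinates, whose origin is the TCP and whose axes are the flange's). Camera axes: x right, y down, z forward; pixel columns grow to the right and rows downward; lengths in m; the calibration is good to about 2 mm. A picture is of the moment at which its call begins: read the wrist's pose just before it. There is no depth.
- bot.hand_in(): hands the job in; it is judged then, once.
The state is a dict: "time_s": time; "joint_positions": joint angles; "qvel": joint speeds; "tau": joint torques, N m; "position": TCP position; "tcp_rot": TCP orientation; "force": force on the tool from outside, world axes, zero at the start; "moment": the same for the moment, N m; "opening": opening from 0.0 (shut) to 1.0 (fully open); "grasp_force": force on a finger pad.
Only numpy, scipy, OpenCV 4.12 (cv2) and the standard library are available. Lean on these libraries where they do the work, as an engineer would, in place of code of your own. Each camera call takes 0.05 s, during which the arm holds its last target. There are 200 camera calls.

TASK

Pack the gift set: put the flat soap bar, the two-layer soap block, the dropper bottle and the lidded jar into the wooden tray, each seated fully down and upright in the insert whose cut-out is made for its shape. Let nothing tip over on the way, and leave the balm tin and the wooden soap stamp standing where they are.

Things in the scene. Friction and masses are not known exactly. Their poses are not given: they have to be found in the camera images.
- soap_bar: Flat bar of pale cream soap with a plain top, 54 (x) x 80 (y) x 25 (z) mm, lying flat on the table, 100 g. Origin: centre of its underside; x across the short side, y along the long side, z up. Take it across the 54 mm side, by the upper half.
- soap_block: Standing block of soap in two layers, white over coral, 44 (x) x 57 (y) x 73 (z, upright) mm, 150 g. Origin: centre of its underside; z up. Take it across the 44 mm side.
- dropper_bottle: Small round amber bottle with a black rubber dropper top, standing, 45 g: body 32 mm across up to 64 mm (parallel sides to about 45 mm, then the shoulder), dropper top 20 mm across, 97 mm high in all. It stands on the open bench in front of the robot; the ones along the back edge of the table are not meant. Origin: centre of its underside; z up.
- lid_jar: Round clear jar with a flat bamboo lid, standing, 90 g: glass 49 mm across, lid 47 mm across from 58 to 70 mm height. It stands on the open bench in front of the robot; the ones along the back edge of the table are not meant. Origin: centre of its underside; z up.
- insert_bar: Fixed kraft-brown board 110 x 110 x 30 mm, one of four that fill a low wooden tray 244 mm square (2 x 2 in any order; tray turned up to 0.3 rad; frame 34, board tops 36 mm above the table). Origin: centre of its underside, 6 mm above the table, under the cut-out's middle; z up. Large rectangular cut-out 66 (x) x 92 (y) mm, only 10 mm deep: felt floor 20 mm above origin. Rim bevelled 3 mm.
- insert_block: Fixed kraft-brown board 110 x 110 x 30 mm, one of four that fill a low wooden tray 244 mm square (2 x 2 in any order; tray turned up to 0.3 rad; frame 34, board tops 36 mm above the table). Origin: centre of its underside, 6 mm above the table, under the cut-out's middle; z up. Smaller rectangular cut-out 56 (x) x 69 (y) mm, 20 mm deep: felt floor 10 mm above origin. Rim bevelled 3 mm.
- insert_bottle: Fixed kraft-brown board 110 x 110 x 30 mm, one of four that fill a low wooden tray 244 mm square (2 x 2 in any order; tray turned up to 0.3 rad; frame 34, board tops 36 mm above the table). Origin: centre of its underside, 6 mm above the table, under the cut-out's middle; z up. Small round cut-out 45 mm across, 21 mm deep: felt floor 9 mm above origin. Rim bevelled 3 mm.
- insert_jar: Fixed kraft-brown board 110 x 110 x 30 mm, one of four that fill a low wooden tray 244 mm square (2 x 2 in any order; tray turned up to 0.3 rad; frame 34, board tops 36 mm above the table). Origin: centre of its underside, 6 mm above the table, under the cut-out's middle; z up. Large round cut-out 62 mm across, 20 mm deep: felt floor 10 mm above origin. Rim bevelled 3 mm.
- balm_tin: Round flat metal balm tin, 74 mm across, 34 mm high, loose on the table among the goods; it stays where it is. Origin: centre of its underside.
- soap_stamp: Turned dark wooden soap stamp (waisted knob), 36 mm across, 64 mm high, loose and standing among the goods; it stays where it is. Origin: centre of its underside.
Mind the look-alikes: they are no part of the job. What is shaped like the soap_block but green is not meant. Leave any pink look-alike of the lid_jar alone.

How it is judged (in metres and radians):
At the end, for the whole second after the job is handed in: All four goods stand released, upright (within 0.12 rad) and at rest in the tray, each within 10 mm of the middle of the cut-out made for it and with its underside no more than 4 mm above the cut-out's felt floor (z of soap_bar in the frame of insert_bar below 0.024 m and horizontal distance between soap_bar and insert_bar below 0.01 m and angle between each of soap_bar, soap_block, dropper_bottle, lid_jar's own z axis and vertical below 0.12 rad and linear speed of each of soap_bar, soap_block, dropper_bottle, lid_jar below 0.02 m/s and angular speed of each of soap_bar, soap_block, dropper_bottle, lid_jar below 1 rad/s and z of soap_block in the frame of insert_block below 0.014 m and horizontal distance between soap_block and insert_block below 0.01 m and z of dropper_bottle in the frame of insert_bottle below 0.013 m and horizontal distance between dropper_bottle and insert_bottle below 0.01 m and z of lid_jar in the frame of insert_jar below 0.014 m and horizontal distance between lid_jar and insert_jar below 0.01 m); the robot touches nothing.
It fails at once if one of the four goods is tipped over (angle between any of soap_bar, soap_block, dropper_bottle, lid_jar's own z axis and vertical above 0.7 rad).
It fails at once if the balm tin is pushed more than 30 mm or tipped over (distance of balm_tin from where it was at the start of the episode above 0.03 m or angle between balm_tin's own z axis and vertical above 0.5 rad).
It fails at once if the soap stamp is pushed more than 30 mm or tipped over (distance of soap_stamp from where it was at the start of the episode above 0.03 m or angle between soap_stamp's own z axis and vertical above 0.5 rad).
It also fails if it takes over 102 s, if anything falls off the work surface, if the arm or the gripper's body presses on something with over 40 N, if the wrist force passes 120 N, or if a joint passes its speed limit or range.

## Working session

There is one attempt and no reset: what is moved stays moved. The work goes in short steps, Python scripts to look and compute and a tool call to move; the robot and the scene stay as the last step left them, time stands still between calls to the robot, and variables do not carry over. Pictures are saved under pics/ and viewed, at most 14 in all, crops included, and the job is handed in when it is done.

Besides the shell and the picture viewer there is one more tool, called as a command line: name --pt "numbers of a row" for each row, then --argument value for the rest. send_rows: Moves the arm, as the interface text tells. Its arguments: {"type":"object","properties":{"commands":{"type":"array","items":{"type":"array","items":{"type":"number"}}}},"required":["commands"]}

```bash
mkdir -p pics
python3 - <<'E'
from rig import read_state, optics
import cv2,numpy as np,pickle
s=read_state();print(s)
d={}
for n in("scene","side","wrist"):
    c=optics.capture(n);d[n]=c;print(n,{k:np.round(v,4).tolist() for k,v in c.items() if k!="image"})
    cv2.imwrite(f"pics/{n}0.png",c["image"])
pickle.dump((s,d),open("c0.pkl","wb"))
cv2.imwrite("pics/scene0b.png",cv2.resize(d["scene"]["image"],(800,600),interpolation=cv2.INTER_CUBIC))
cv2.imwrite("pics/side0b.png",cv2.resize(d["side"]["image"],(800,600),interpolation=cv2.INTER_CUBIC))
E
```

```text
{'time_s': 0.0, 'joint_positions': array([-7.88103939e+01,  3.02779442e+01,  8.21551753e+01, -1.24602157e-03,
        6.76900221e+01, -1.02236708e+01]), 'qvel': array([-0.0882923 , -0.12534782, -0.13546411, -0.13111248,  0.02071545,
       -0.01786436]), 'tau': array([-3.57984318e-04, -4.40045500e+01, -1.76592225e+01,  6.30501215e-02,
        5.81917330e-02, -1.73940371e-04]), 'position': array([ 0.22809809, -0.58111032,  0.22158932]), 'tcp_rot': array([[ 9.30968297e-01,  3.65099767e-01, -4.36807561e-04],
       [ 3.65099849e-01, -9.30965988e-01,  2.10446427e-03],
       [ 3.61686429e-04, -2.11866789e-03, -9.99997690e-01]]), 'force': array([ 0.56385692, -0.23164511, -2.07714201]), 'moment': array([ 0.02625062,  0.00500394, -0.00117304]), 'grasp_force': 0.0, 'opening': 0.9967959135720365}
scene {'intrinsics': [[357.7917, 0.0, 254.5011], [0.0, 357.7917, 190.0872], [0.0, 0.0, 1.0]], 'extrinsics': [[-0.8546, -0.5189, -0.0197, 0.5041], [-0.3559, 0.613, -0.7054, 0.2425], [0.3781, -0.5958, -0.7086, 0.8378], [0.0, 0.0, 0.0, 1.0]]}
side {'intrinsics': [[485.9678, 0.0, 258.5231], [0.0, 485.9678, 189.9843], [0.0, 0.0, 1.0]], 'extrinsics': [[-0.9568, -0.2906, 0.0096, 0.5631], [-0.2047, 0.6498, -0.7321, 0.1483], [0.2065, -0.7024, -0.6812, 1.4074], [0.0, 0.0, 0.0, 1.0]]}
wrist {'intrinsics': [[293.579, 0.0, 255.9199], [0.0, 293.579, 193.6587], [0.0, 0.0, 1.0]], 'T_tool_cam': [[0.0003, -0.9557, -0.2942, 0.0807], [1.0, 0.0004, -0.0004, -0.0004], [0.0005, -0.2942, 0.9557, -0.1623], [0.0, 0.0, 0.0, 1.0]]}
```

View pics/scene0b.png

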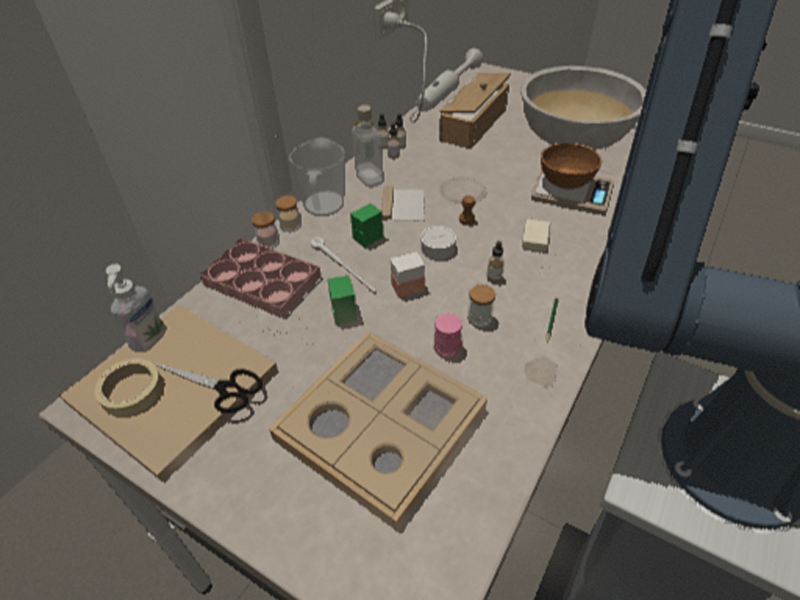

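View pics/side0b.png

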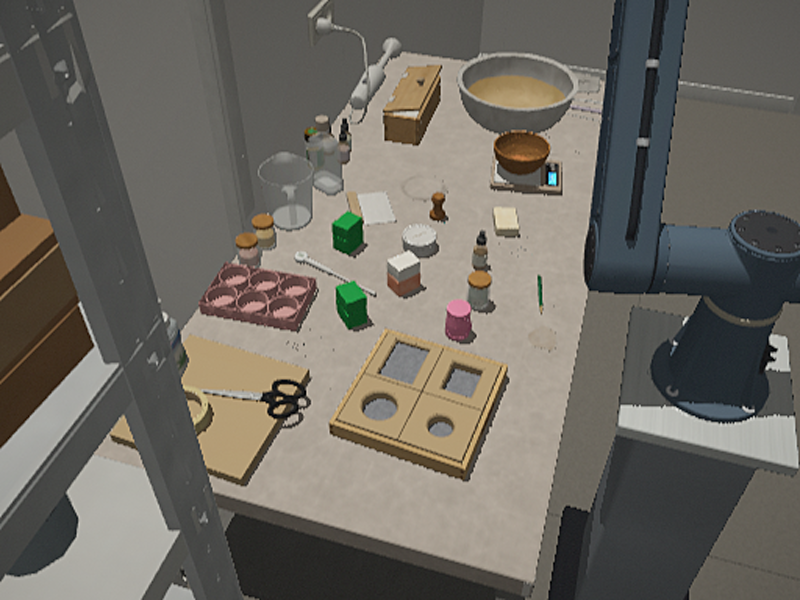

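Scene (800×600 pixels): soap bar (537,234), white/coral block (407,275), amber bottle (496,262), clear jar with bamboo lid (481,307). Look-alikes: pink jar (449,336) and green blocks (343,300) and (367,226). Tin (439,241), stamp (468,210). The tray runs (370,335)–(487,405)–(397,518)–(273,433): rectangles at the back, with the large one at (373,373) and the small one at (430,407); round holes jar (328,421) and bottle (387,459).

```bash
cat > h.py <<'E'
import numpy as np,pickle,cv2
def ray(c,uv,T=None):
    # camera->world ray; T = world pose of tool for wrist
    K=c["intrinsics"]; p=np.linalg.inv(K)@np.array([uv[0],uv[1],1.])
    M=np.linalg.inv(c["extrinsics"]) if "extrinsics" in c else T@c["T_tool_cam"]
    return M[:3,3],M[:3,:3]@p
def onz(c,uv,z,T=None):
    o,d=ray(c,uv,T); return o+d*(z-o[2])/d[2]
def tool(s):
    T=np.eye(4);T[:3,:3]=s["tcp_rot"];T[:3,3]=s["position"];return T
def proj(c,P,T=None):
    M=np.asarray(c["extrinsics"]) if "extrinsics" in c else np.linalg.inv(T@c["T_tool_cam"])
    q=(M[:3,:3]@np.atleast_2d(P).T).T+M[:3,3]; q=q@c["intrinsics"].T; return q[:,:2]/q[:,2:]
E
python3 - <<'E'
from h import *
s,d=pickle.load(open("c0.pkl","rb"));np.set_printoptions(precision=3,suppress=True)
P={"bar":((537,226),(508,213),.025),"block":((408,262),(403,259),.073),"bottle":((498,245),(481,235),.095),"jar":((482,294),(480,280),.07),"pink":((449,321),(458,306),.07),"tin":((439,236),(420,233),.034),"stamp":((468,200),(438,198),.06),
"insbar":((373,373),(405,365),.03),"insblk":((430,407),(463,380),.03),"insjar":((328,421),(380,406),.025),"insbot":((387,459),(441,425),.025),
"tray1":((370,335),(388,330),.034),"t2":((487,405),(508,368),.034),"t3":((397,518),(465,470),.034),"t4":((273,433),(331,424),.034),"green1":((342,288),(351,292),.073),"scale":((570,190),(525,180),.02)}
for k,(a,b,z) in P.items():
    print(k,onz(d["scene"],np.array(a)*.64,z),onz(d["side"],np.array(b)*.64,z))
E
```

```text
bar [ 0.453 -0.353  0.025] [ 0.448 -0.353  0.025]
block [ 0.606 -0.067  0.073] [ 0.613 -0.071  0.073]
bottle [ 0.471 -0.172  0.095] [ 0.475 -0.167  0.095]
jar [ 0.45  -0.062  0.07 ] [ 0.451 -0.058  0.07 ]
pink [0.471 0.025 0.07 ] [0.474 0.027 0.07 ]
tin [ 0.614 -0.208  0.034] [ 0.616 -0.211  0.034]
stamp [ 0.604 -0.32   0.06 ] [ 0.604 -0.313  0.06 ]
insbar [0.541 0.158 0.03 ] [0.537 0.165 0.03 ]
insblk [0.427 0.169 0.03 ] [0.427 0.169 0.03 ]
insjar [0.553 0.269 0.025] [0.552 0.265 0.025]
insbot [0.44  0.277 0.025] [0.44  0.273 0.025]
tray1 [0.589 0.094 0.034] [0.592 0.093 0.034]
t2 [0.351 0.123 0.034] [0.356 0.12  0.034]
t3 [0.379 0.347 0.034] [0.379 0.355 0.034]
t4 [0.608 0.332 0.034] [0.616 0.333 0.034]
green1 [0.674 0.053 0.073] [0.679 0.054 0.073]
scale [ 0.438 -0.525  0.02 ] [ 0.436 -0.504  0.02 ]
```

View pics/wrist0.png

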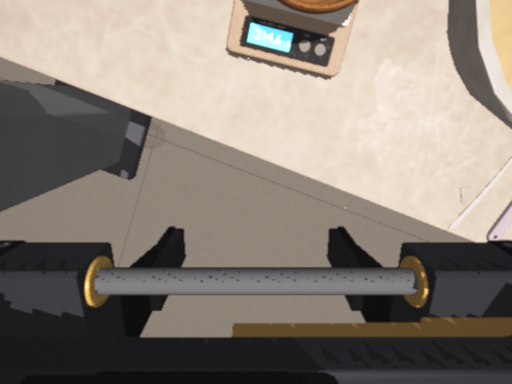

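```bash
cat >> h.py <<'E'
from scipy.spatial.transform import Rotation as Ro
def Ry(yaw):
    a=np.radians(yaw);c,s=np.cos(a),np.sin(a);return np.array([[c,s,0],[s,-c,0],[0,0,-1.]])
def plan(*ts,s=None):
    if s is None:
        from rig import read_state; s=read_state()
    R=s["tcp_rot"]
    print("now",np.round(s["position"],4),"yaw %.2f"%np.degrees(np.arctan2(R[1,0],R[0,0])),"t %.1f"%s["time_s"],"F",np.round(s["force"],1),"open %.3f"%s["opening"],"grip %.1f"%s["grasp_force"])
    for x,y,z,yaw in ts:
        r=Ro.from_matrix(R.T@Ry(yaw)).as_rotvec(degrees=True)/5
        t=R.T@(np.array([x,y,z])-s["position"])/.03
        print((x,y,z,yaw),[float(v) for v in np.round(np.r_[r,t],2)])
E
python3 -c "
from h import *
plan((.5,-.2,.25,0))"
```

```text
now [ 0.2281 -0.5813  0.2218] yaw 21.42 t 0.1 F [-0.2 -0.2  0.7] open 1.000 grip 0.0
(0.5, -0.2, 0.25, 0) [-0.02, 0.0, 4.28, 13.08, -8.52, -0.92]
```

send_rows --pt "0 0 0 0 0 -0.9 1" --pt "0 0 1 3 -2 -0.9 1" --pt "0 0 2 6 -4 -0.9 1" --pt "-0.02 0 4.28 9 -6 -0.92 1" --pt "-0.02 0 4.28 13.08 -8.52 -0.92 1" --pt "-0.02 0 4.28 13.08 -8.52 -0.92 1" --pt "-0.02 0 4.28 13.08 -8.52 -0.92 1" --pt "-0.02 0 4.28 13.08 -8.52 -0.92 1" --pt "-0.02 0 4.28 13.08 -8.52 -0.92 1" --pt "-0.02 0 4.28 13.08 -8.52 -0.92 1" --pt "-0.02 0 4.28 13.08 -8.52 -0.92 1" --pt "-0.02 0 4.28 13.08 -8.52 -0.92 1" --pt "-0.02 0 4.28 13.08 -8.52 -0.92 1" --pt "-0.02 0 4.28 13.08 -8.52 -0.92 1" --pt "-0.02 0 4.28 13.08 -8.52 -0.92 1" --pt "-0.02 0 4.28 13.08 -8.52 -0.92 1"

```text
time_s: 1.48
position: [0.4995, -0.2017, 0.2499]
tcp_rot: [[1.0, -0.001, -0.001], [-0.001, -1.0, -0.002], [-0.001, 0.002, -1.0]]
force: [0.1, -0.5, -0.2]
opening: 1.0
grasp_force: 0.0
```

Run:
```python
from h import *
from rig import *
s=read_state();c=optics.capture("wrist");pickle.dump((s,c),open("c1.pkl","wb"))
cv2.imwrite("pics/w1.png",cv2.resize(c["image"],(800,600),interpolation=cv2.INTER_CUBIC))
plan((.5,.2,.25,0))
```

```text
now [ 0.4994 -0.202   0.25  ] yaw -0.09 t 1.5 F [-0.3  0.1  0.9] open 1.002 grip 0.0
(0.5, 0.2, 0.25, 0) [0.02, 0.0, -0.02, -0.0, -13.4, -0.03]
```

View pics/w1.png

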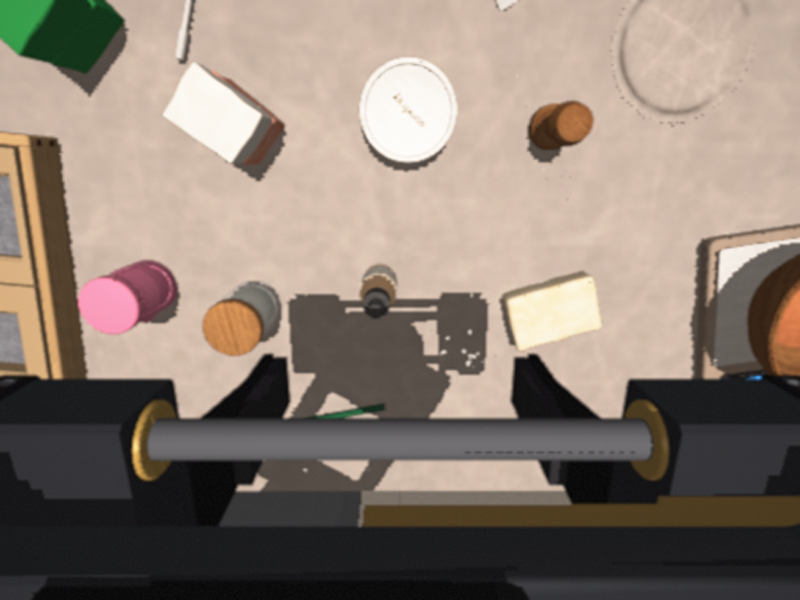

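Wrist view (800×600): bar top corners (503,295),(592,274),(602,325),(517,348). Block top (198,65),(270,115),(234,162),(165,114), white over coral. Jar bamboo lid centre (234,327) with clear glass, next to the pink one (108,303). Amber bottle top (376,303), tin (408,110), stamp (572,122). The candidates are the bamboo-lid clear jar against the pink jar, and the white/coral block against the green ones. I'll move to the tray view and make one confirming crop.

send_rows --pt "0 0 0 0 -3 0 1" --pt "0 0 0 0 -6 0 1" --pt "0 0 0 0 -10 0 1" --pt "0.02 0 -0.02 0 -13.4 0 1" --pt "0.02 0 -0.02 0 -13.4 0 1" --pt "0.02 0 -0.02 0 -13.4 0 1" --pt "0.02 0 -0.02 0 -13.4 0 1" --pt "0.02 0 -0.02 0 -13.4 0 1" --pt "0.02 0 -0.02 0 -13.4 0 1" --pt "0.02 0 -0.02 0 -13.4 0 1" --pt "0.02 0 -0.02 0 -13.4 0 1" --pt "0.02 0 -0.02 0 -13.4 0 1" --pt "0.02 0 -0.02 0 -13.4 0 1" --pt "0.02 0 -0.02 0 -13.4 0 1"

```text
time_s: 2.7
position: [0.5004, 0.1994, 0.2494]
tcp_rot: [[1.0, -0.001, -0.0], [-0.001, -1.0, -0.001], [-0.0, 0.001, -1.0]]
force: [-0.4, 0.3, -0.2]
opening: 0.999
grasp_force: 0.0
```

Run:
```python
from h import *
from rig import *
s=read_state();c=optics.capture("wrist");pickle.dump((s,c),open("c2.pkl","wb"))
cv2.imwrite("pics/w2.png",cv2.resize(c["image"],(800,600),interpolation=cv2.INTER_CUBIC))
_,c1=pickle.load(open("c1.pkl","rb"))
cv2.imwrite("pics/w1crop.png",cv2.resize(c1["image"][20:240,40:400],(800,489),interpolation=cv2.INTER_CUBIC))
plan()
```

```text
now [0.5004 0.1994 0.2494] yaw -0.06 t 2.8 F [0.  0.  0.6] open 1.004 grip 0.0
```

View pics/w2.png

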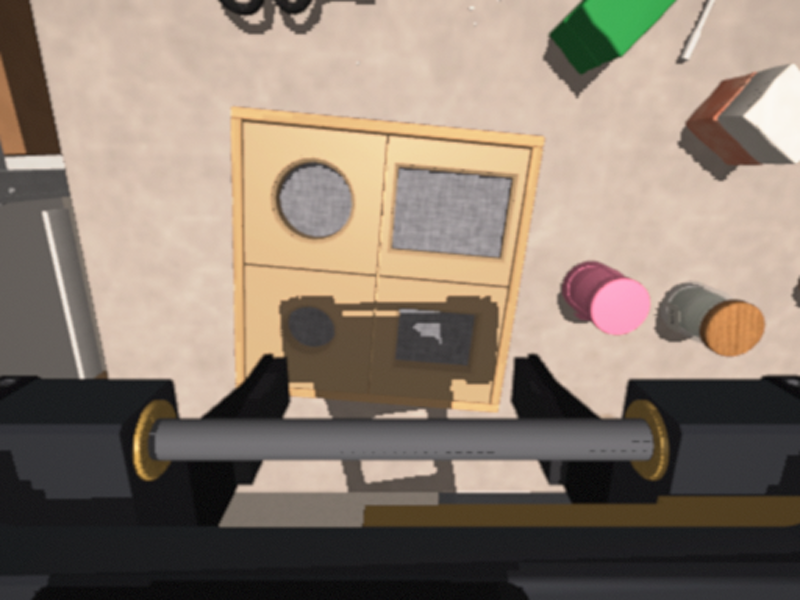

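View pics/w1crop.png

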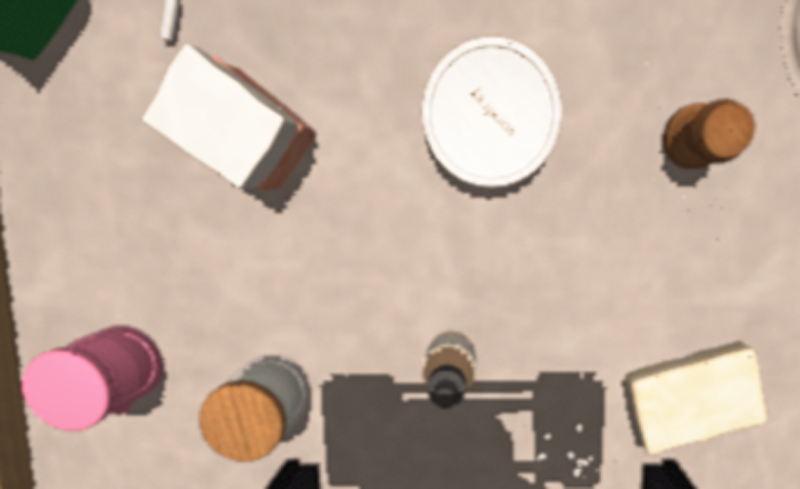

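The crop confirms the goods: white/coral block (215,115), clear jar with bamboo lid (243,420), amber bottle (446,380), cream bar (697,398). Tray view: outer corners (233,108),(542,137),(499,409), centre joint (378,274), jar hole (315,199), bar cut-out (453,210), bottle hole (310,327), block cut-out (436,337).

```bash
cat > loc.py <<'E'
from h import *
from scipy.optimize import least_squares
np.set_printoptions(precision=4,suppress=True)
s1,c1=pickle.load(open("c1.pkl","rb"));s2,c2=pickle.load(open("c2.pkl","rb"))
T1,T2=tool(s1),tool(s2)
cr=lambda u,v:(40+u*.45,20+v*.45)
def rect(name,pts,z):
    P=np.array([onz(c1,cr(*p),z,T1)[:2] for p in pts]);e=np.diff(np.r_[P,P[:1]],axis=0)
    print(name,"c",P.mean(0),"sides",np.linalg.norm(e,axis=1),"dir",np.degrees(np.arctan2(e[:,1],e[:,0])))
rect("block",[(188,45),(284,120),(241,187),(143,117)],.073)
rect("bar",[(630,378),(754,345),(765,418),(650,452)],.025)
for n,p,z in[("jar",(243,420),.07),("bottle",(446,386),.096),("tin",(492,112),.034),("stamp",(727,130),.064),("pink",(66,388),.07)]:
    print(n,onz(c1,cr(*p),z,T1))
# tray
w=lambda u,v:(u*.64,v*.64)
obs=[((-122,-122),None)]
A=np.array([onz(c2,w(*p),z,T2)[:2] for p,z in[((233,108),.034),((542,137),.034),((499,409),.034),((378,274),.036)]])
B=np.array([[.122,.122],[.122,-.122],[-.122,-.122],[0,0]])
f=lambda q:(q[:2]+B@np.array([[np.cos(q[2]),np.sin(q[2])],[-np.sin(q[2]),np.cos(q[2])]])-A).ravel()
r=least_squares(f,[.48,.22,0]);q=r.x;print("tray",q[:2],np.degrees(q[2]),r.fun.reshape(-1,2)*1e3)
Rz=np.array([[np.cos(q[2]),-np.sin(q[2])],[np.sin(q[2]),np.cos(q[2])]])
for n,o,p in[("jar",(1,1),(315,199)),("bar",(1,-1),(0,0)),("bottle",(-1,1),(310,327)),("block",(-1,-1),(436,337))]:
    print(n,q[:2]+Rz@(np.array(o)*.055), "px-measured",onz(c2,w(*p),.033,T2)[:2] if p[0] else "")
P=np.array([onz(c2,w(*p),.033,T2)[:2] for p in[(395,163),(518,176),(504,258),(391,250)]]);print("bar rim",P.mean(0),np.linalg.norm(np.diff(P,axis=0),axis=1))
E
python3 loc.py
```

```text
block c [ 0.6107 -0.0737] sides [0.0532 0.0392 0.0544 0.0406] dir [-127.8454  142.0791   53.5486  -39.5334]
bar c [ 0.452  -0.3391] sides [0.0771 0.049  0.0745 0.0521] dir [ -74.2612 -164.8639  108.0664   18.0965]
jar [ 0.4548 -0.0697  0.07  ]
bottle [ 0.4825 -0.1845  0.096 ]
tin [ 0.6174 -0.2084  0.034 ]
stamp [ 0.6061 -0.325   0.064 ]
pink [0.4735 0.0254 0.07  ]
tray [0.4898 0.2184] -4.744271518374901 [[ 1.5788  3.1754]
 [ 2.3213 -2.689 ]
 [-3.2195 -0.8431]
 [-0.6806  0.3567]]
jar [0.5491 0.2686] px-measured [0.5519 0.2681]
bar [0.54  0.159] px-measured 
bottle [0.4395 0.2777] px-measured [0.442  0.2785]
block [0.4304 0.1681] px-measured [0.4325 0.1677]
bar rim [0.5408 0.1571] [0.0984 0.0667 0.095 ]
```

```bash
cat > ov.py <<'E'
from h import *
def box(c,yaw,sx,sy,z0,z1):
    a=np.radians(yaw);R=np.array([[np.cos(a),-np.sin(a)],[np.sin(a),np.cos(a)]])
    q=np.array([[1,1],[1,-1],[-1,-1],[-1,1],[1,1]])*[sx/2,sy/2]@R.T+c[:2]
    return [np.c_[q,np.full(5,z)] for z in(z0,z1)]
def cyl(c,d,*zs):
    t=np.linspace(0,2*np.pi,25);q=np.c_[np.cos(t),np.sin(t)]*d/2+c[:2]
    return [np.c_[q,np.full(25,z)] for z in zs]
def shapes(e):
    L=[]
    L+=box(e["block"][:2],e["block"][2],.044,.057,0,.073);L+=box(e["bar"][:2],e["bar"][2],.054,.080,0,.025)
    L+=cyl(e["jar"],.049,0);L+=cyl(e["jar"],.047,.07);L+=cyl(e["bottle"],.032,0);L+=cyl(e["bottle"],.02,.08)+cyl(e["bottle"],.012,.097)
    x,y,a=e["tray"];L+=box((x,y),a,.244,.244,.034,0)[:1]
    R=np.array([[np.cos(np.radians(a)),-np.sin(np.radians(a))],[np.sin(np.radians(a)),np.cos(np.radians(a))]])
    f=lambda i,j:np.array([x,y])+R@np.array([i,j])*.055
    L+=cyl(f(1,1),.068,.036)+cyl(f(-1,1),.051,.036)+box(f(1,-1),a+90,.072,.098,.036,.036)+box(f(-1,-1),a+90,.062,.075,.036,.036)
    return L
def draw(c,L,roi,k,T=None):
    x0,y0,w,h=roi;im=cv2.resize(c["image"][y0:y0+h,x0:x0+w],None,fx=k,fy=k,interpolation=cv2.INTER_CUBIC)
    for P in L:
        p=(proj(c,P,T)+.5-[x0,y0])*k-.5
        cv2.polylines(im,[np.round(p*16).astype(np.int32)],False,(0,0,255),1,cv2.LINE_AA,4)
    return im
E
python3 - <<'E'
from ov import *
s,d=pickle.load(open("c0.pkl","rb"))
e=dict(block=(.6107,-.0737,-38),bar=(.452,-.339,16.5),jar=(.4548,-.0697),bottle=(.4825,-.1845),tray=(.4905,.218,-5))
L=shapes(e)
a=draw(d["scene"],L,(165,125,200,210),2.8);b=draw(d["side"],L,(200,120,140,194),2.8)
h=min(a.shape[0],b.shape[0]);o=np.hstack([a[:h],b[:h]]);o=o[:, :];print(o.shape)
o=cv2.resize(o,(800,int(h*800/o.shape[1])));cv2.imwrite("pics/ov1.png",o)
E
```

```text
(543, 952, 3)
```

View pics/ov1.png

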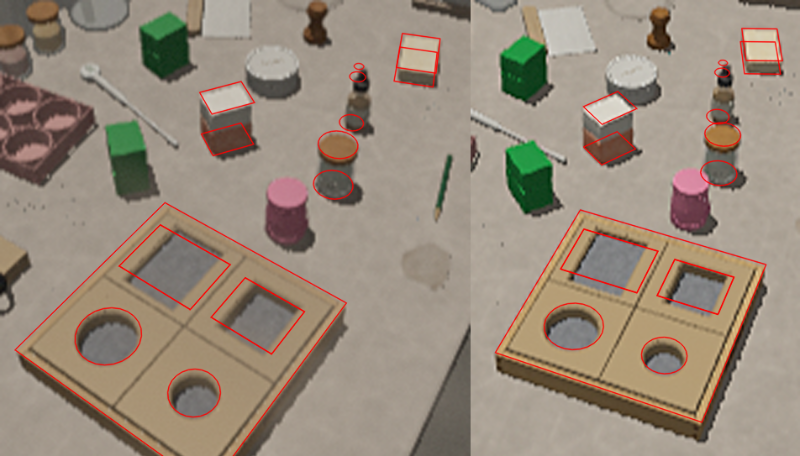

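The overlay shows the wrist-based poses fit in both fixed views: tray outline, jar base (333,183), block and bar. The bottle's base is a few px right of my outline. Both rectangular cut-outs have their long side along tray y. The jar goes first.

```bash
python3 -c "
from h import *
plan((.4548,-.0697,.15,90),(.4548,-.0697,.06,90),(.4548,-.0697,.029,90))"
```

```text
now [0.5004 0.1994 0.2494] yaw -0.06 t 2.8 F [0.  0.  0.6] open 1.004 grip 0.0
(0.4548, -0.0697, 0.15, 90) [0.0, 0.0, -18.01, -1.51, 8.97, 3.32]
(0.4548, -0.0697, 0.06, 90) [0.0, 0.0, -18.01, -1.51, 8.97, 6.32]
(0.4548, -0.0697, 0.029, 90) [0.0, 0.0, -18.01, -1.51, 8.97, 7.35]
```

send_rows --pt "0 0 -1.4 -0.2 1 0 1" --pt "0 0 -2.8 -0.4 2 0 1" --pt "0 0 -4.2 -0.6 3 0.5 1" --pt "0 0 -5.6 -0.8 4 1 1" --pt "0 0 -7 -1 5 1.5 1" --pt "0 0 -8.4 -1.2 6 2 1" --pt "0 0 -9.8 -1.4 7 2.5 1" --pt "0 0 -11.2 -1.5 8 3 1" --pt "0 0 -12.6 -1.51 8.97 3.3 1" --pt "0 0 -14 -1.51 8.97 3.3 1" --pt "0 0 -15.4 -1.51 8.97 3.3 1" --pt "0 0 -16.8 -1.51 8.97 3.3 1" --pt "0 0 -18 -1.51 8.97 3.3 1" --pt "0 0 -18 -1.51 8.97 3.3 1" --pt "0 0 -18 -1.51 8.97 3.3 1" --pt "0 0 -18 -1.51 8.97 3.3 1"

```text
time_s: 4.08
position: [0.4553, -0.0684, 0.1506]
tcp_rot: [[0.002, 1.0, 0.001], [1.0, -0.002, -0.0], [-0.0, 0.001, -1.0]]
force: [0.5, -0.2, -0.0]
opening: 1.001
grasp_force: 0.0
```

Run:
```python
from ov import *
from rig import *
s=read_state();c=optics.capture("wrist");pickle.dump((s,c),open("c3.pkl","wb"))
e=dict(block=(.6107,-.0737,-38),bar=(.452,-.339,16.8),jar=(.4548,-.0697),bottle=(.479,-.1845),tray=(.4905,.218,-5))
cv2.imwrite("pics/w3.png",draw(c,shapes(e),(0,0,512,300),1.56,tool(s)))
plan((.4548,-.0697,.06,90),(.4548,-.0697,.029,90))
```

```text
now [ 0.4553 -0.0682  0.1506] yaw 89.95 t 4.1 F [-0.  -0.2  0.7] open 1.003 grip 0.0
(0.4548, -0.0697, 0.06, 90) [0.01, 0.0, -0.01, -0.05, -0.02, 3.02]
(0.4548, -0.0697, 0.029, 90) [0.01, 0.0, -0.01, -0.05, -0.02, 4.05]
```

View pics/w3.png

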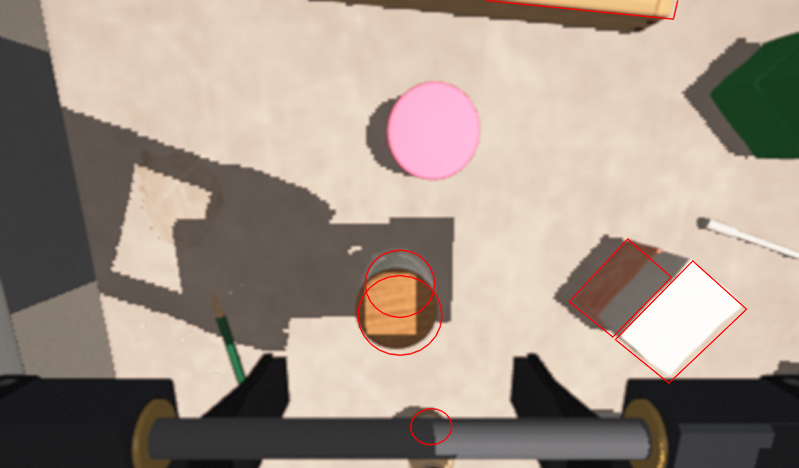

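Hover view: jar lid centre at (398,309), about 7 px above my outline, so the jar is about 3 mm further in +y. The block outline fits well. I'll descend with that correction and grip.

send_rows --pt "0 0 0 0.04 0 0.8 1" --pt "0 0 0 0.04 0 1.6 1" --pt "0 0 0 0.04 0 2.4 1" --pt "0 0 0 0.04 0 3.2 1" --pt "0 0 0 0.04 0 3.7 1" --pt "0 0 0 0.04 0 4.05 1" --pt "0 0 0 0.04 0 4.05 1" --pt "0 0 0 0.04 0 4.05 0.5" --pt "0 0 0 0.04 0 4.05 0.2" --pt "0 0 0 0.04 0 4.05 0.2" --pt "0 0 0 0.04 0 4.05 0.2" --pt "0 0 0 0.04 0 4.05 0.2" --pt "0 0 0 0.04 0 4.05 0.2" --pt "0 0 0 0.04 0 4.05 0.2"

```text
time_s: 5.3
position: [0.4554, -0.0666, 0.0293]
tcp_rot: [[-0.002, 1.0, 0.001], [1.0, 0.002, -0.0], [-0.0, 0.001, -1.0]]
force: [0.2, 0.5, 1.1]
opening: 0.556
grasp_force: 0.6
```

Run:
```python
from h import *
plan((.455,-.067,.15,90),(.5497,.268,.15,85),(.5497,.268,.06,85),(.5497,.268,.045,85))
```

```text
now [ 0.4554 -0.0666  0.0293] yaw 90.12 t 5.3 F [0.2 0.5 1.1] open 0.556 grip 0.6
(0.455, -0.067, 0.15, 90) [0.01, 0.0, 0.02, -0.01, -0.01, -4.02]
(0.5497, 0.268, 0.15, 85) [0.01, 0.0, 1.02, 11.15, 3.17, -4.02]
(0.5497, 0.268, 0.06, 85) [0.01, 0.0, 1.02, 11.15, 3.17, -1.02]
(0.5497, 0.268, 0.045, 85) [0.01, 0.0, 1.02, 11.15, 3.17, -0.52]
```

send_rows --pt "0 0 0 0 0 0 0.2" --pt "0 0 0 0 0 0 0.2" --pt "0 0 0 0 0 -0.4 0.2" --pt "0 0 0 0 0 -1.1 0.2" --pt "0 0 0 0 0 -1.9 0.2" --pt "0 0 0 0 0 -2.7 0.2" --pt "0 0 0 0 0 -3.5 0.2" --pt "0 0 0 0.3 0.1 -4 0.2" --pt "0 0 0.1 1 0.3 -4 0.2" --pt "0 0 0.2 1.9 0.6 -4 0.2" --pt "0 0 0.3 2.9 0.8 -4 0.2" --pt "0 0 0.4 3.9 1.1 -4 0.2" --pt "0 0 0.5 4.9 1.4 -4 0.2" --pt "0 0 0.6 5.9 1.7 -4 0.2" --pt "0 0 0.7 6.9 2 -4 0.2" --pt "0 0 0.8 7.9 2.3 -4 0.2" --pt "0 0 0.9 8.9 2.6 -4 0.2" --pt "0 0 1 9.8 2.9 -4 0.2" --pt "0 0 1.02 10.7 3.1 -4 0.2" --pt "0 0 1.02 11.15 3.17 -4 0.2"

```text
time_s: 6.97
position: [0.5504, 0.2712, 0.1486]
tcp_rot: [[0.085, 0.996, 0.001], [0.996, -0.085, 0.001], [0.001, 0.001, -1.0]]
force: [-0.4, -0.0, -0.7]
opening: 0.524
grasp_force: 30.0
```

Run:
```python
from h import *
plan((.55,.268,.07,85),(.55,.268,.046,85),(.55,.268,.16,85))
```

```text
now [0.5504 0.2712 0.1486] yaw 85.13 t 7.0 F [-0.4 -0.  -0.7] open 0.524 grip 30.0
(0.55, 0.268, 0.07, 85) [0.02, -0.02, 0.03, -0.11, -0.01, 2.62]
(0.55, 0.268, 0.046, 85) [0.02, -0.02, 0.03, -0.11, -0.01, 3.42]
(0.55, 0.268, 0.16, 85) [0.02, -0.02, 0.03, -0.11, -0.0, -0.38]
```

send_rows --pt "0 0 0 0 0 0.3 0.2" --pt "0 0 0 0 0 0.9 0.2" --pt "0 0 0 0 0 1.6 0.2" --pt "0 0 0 0 0 2.2 0.2" --pt "0 0 0 0 0 2.5 0.2" --pt "0 0 0 0 0 2.5 0.2" --pt "0 0 0 0 0 2.5 0.2" --pt "0 0 0 0 0 2.5 0.2"

```text
time_s: 7.63
position: [0.5505, 0.2677, 0.0747]
tcp_rot: [[0.087, 0.996, 0.002], [0.996, -0.087, 0.0], [0.0, 0.002, -1.0]]
force: [-0.4, 0.6, -1.3]
opening: 0.524
grasp_force: 30.0
```

Run:
```python
from h import *
plan((.55,.268,.046,85),(.55,.268,.16,85),(.479,-.1845,.19,90))
```

```text
now [0.5505 0.2677 0.0747] yaw 84.98 t 7.6 F [-0.4  0.6 -1.3] open 0.524 grip 30.0
(0.55, 0.268, 0.046, 85) [0.02, -0.0, -0.0, 0.01, -0.02, 0.96]
(0.55, 0.268, 0.16, 85) [0.02, -0.0, -0.0, 0.01, -0.01, -2.84]
(0.479, -0.1845, 0.19, 90) [0.02, -0.0, -1.0, -15.22, -1.05, -3.85]
```

send_rows --pt "0 0 0 0 0 0.4 0.2" --pt "0 0 0 0 0 0.8 0.2" --pt "0 0 0 0 0 0.97 0.2" --pt "0 0 0 0 0 0.97 0.2" --pt "0 0 0 0 0 0.97 0.2" --pt "0 0 0 0 0 0.97 0.65" --pt "0 0 0 0 0 0.97 1" --pt "0 0 0 0 0 0.97 1" --pt "0 0 0 0 0 0.97 1" --pt "0 0 0 0 0 0.97 1" --pt "0 0 0 0 0 0.97 1" --pt "0 0 0 0 0 0.2 1" --pt "0 0 0 0 0 -0.8 1" --pt "0 0 0 0 0 -1.8 1" --pt "0 0 0 0 0 -2.8 1" --pt "0 0 0 0 0 -2.8 1" --pt "0 0 0 0 0 -2.8 1"

```text
time_s: 9.05
position: [0.5512, 0.2685, 0.1602]
tcp_rot: [[0.087, 0.996, 0.005], [0.996, -0.087, 0.001], [0.002, 0.005, -1.0]]
force: [-0.2, 0.2, 0.1]
opening: 1.001
grasp_force: 0.0
```

Run:
```python
from h import *
plan((.479,-.1845,.18,90))
```

```text
now [0.5512 0.2685 0.1602] yaw 85.02 t 9.1 F [-0.2  0.2  0.1] open 1.001 grip 0.0
(0.479, -0.1845, 0.18, 90) [0.06, -0.02, -1.0, -15.25, -1.08, -0.69]
```

Now to hover over the bottle and look, with the jar in the tray checked in the same picture through the scene camera.

send_rows --pt "0 0 0 -0.6 0 -0.7 1" --pt "0 0 -0.3 -1.8 -0.1 -0.7 1" --pt "0 0 -0.6 -3 -0.2 -0.7 1" --pt "0.05 0 -1 -15.25 -1.08 -0.7 1" --pt "0.05 0 -1 -15.25 -1.08 -0.7 1" --pt "0.05 0 -1 -15.25 -1.08 -0.7 1" --pt "0.05 0 -1 -15.25 -1.08 -0.7 1" --pt "0.05 0 -1 -15.25 -1.08 -0.7 1" --pt "0.05 0 -1 -15.25 -1.08 -0.7 1" --pt "0.05 0 -1 -15.25 -1.08 -0.7 1" --pt "0.05 0 -1 -15.25 -1.08 -0.7 1" --pt "0.05 0 -1 -15.25 -1.08 -0.7 1" --pt "0.05 0 -1 -15.25 -1.08 -0.7 1" --pt "0.05 0 -1 -15.25 -1.08 -0.7 1" --pt "0.05 0 -1 -15.25 -1.08 -0.7 1" --pt "0.05 0 -1 -15.25 -1.08 -0.7 1" --pt "0.05 0 -1 -15.25 -1.08 -0.7 1" --pt "0.05 0 -1 -15.25 -1.08 -0.7 1"

```text
time_s: 10.55
position: [0.4778, -0.1833, 0.1787]
tcp_rot: [[-0.003, 1.0, -0.005], [1.0, 0.003, 0.001], [0.001, -0.005, -1.0]]
force: [-0.4, -0.3, -0.4]
opening: 0.999
grasp_force: 0.0
```

Run:
```python
from ov import *
from rig import *
s=read_state();c=optics.capture("wrist");sc=optics.capture("side")
e=dict(block=(.6107,-.0737,-38),bar=(.452,-.339,16.8),jar=(.5505,.268),bottle=(.479,-.1845),tray=(.4905,.218,-5))
L=shapes(e)
a=draw(c,L,(120,100,270,180),1.9,tool(s));b=draw(sc,[],(200,200,140,110),2.2)
o=np.zeros((342,800,3),np.uint8);a=a[:342,:490];o[:a.shape[0],:a.shape[1]]=a;o[:b.shape[0],492:492+b.shape[1]]=b[:342,:308]
cv2.imwrite("pics/w4.png",o)
plan((.479,-.1845,.06,90),(.479,-.1845,.031,90))
```

```text
now [ 0.478  -0.1838  0.179 ] yaw 90.12 t 10.7 F [ 0.4 -0.6  0.3] open 1.002 grip 0.0
(0.479, -0.1845, 0.06, 90) [-0.05, -0.0, 0.02, -0.02, 0.05, 3.97]
(0.479, -0.1845, 0.031, 90) [-0.05, -0.0, 0.02, -0.03, 0.06, 4.93]
```

View pics/w4.png

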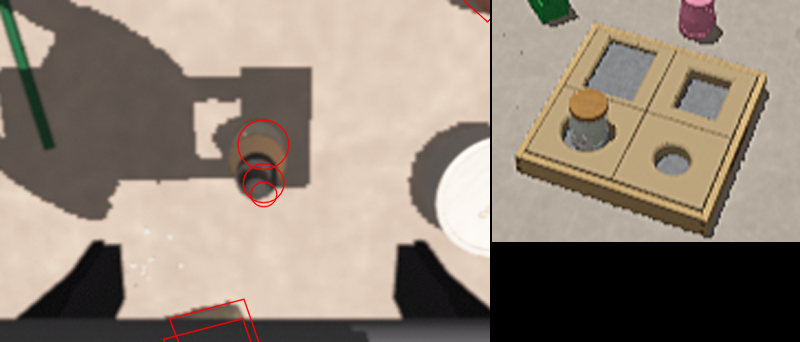

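The jar stands seated in its hole (588,125). The bottle's collar is at (257,175), with my outline about 3 mm off in x and y. Descend and grip the bottle.

send_rows --pt "-0.05 0 0 0.03 -0.07 0.6 1" --pt "-0.05 0 0 0.03 -0.07 1.4 1" --pt "-0.05 0 0 0.03 -0.07 2.2 1" --pt "-0.05 0 0 0.03 -0.07 3 1" --pt "-0.05 0 0 0.03 -0.07 3.8 1" --pt "-0.05 0 0 0.03 -0.07 4.5 1" --pt "-0.05 0 0 0.03 -0.07 4.93 1" --pt "-0.05 0 0 0.03 -0.07 4.93 1" --pt "-0.05 0 0 0.03 -0.07 4.93 0.6" --pt "-0.05 0 0 0.03 -0.07 4.93 0.1" --pt "-0.05 0 0 0.03 -0.07 4.93 0.1" --pt "-0.05 0 0 0.03 -0.07 4.93 0.1" --pt "-0.05 0 0 0.03 -0.07 4.93 0.1" --pt "-0.05 0 0 0.03 -0.07 4.93 0.1" --pt "-0.05 0 0 0.03 -0.07 4.93 0.1" --pt "-0.05 0 0 0.03 -0.07 4.93 0.1" --pt "-0.05 0 0 0.03 -0.07 4.93 0.1" --pt "-0.05 0 0 0.03 -0.07 4.93 0.1"

```text
time_s: 12.15
position: [0.4751, -0.1839, 0.0311]
tcp_rot: [[-0.0, 1.0, 0.0], [1.0, 0.0, 0.0], [0.0, 0.0, -1.0]]
force: [-1.1, -0.5, -0.4]
opening: 0.341
grasp_force: 29.9
```

Run:
```python
from h import *
plan((.476,-.183,.16,90),(.4405,.278,.16,85))
```

```text
now [ 0.4751 -0.1839  0.0311] yaw 90.01 t 12.2 F [-1.1 -0.5 -0.4] open 0.341 grip 29.9
(0.476, -0.183, 0.16, 90) [0.0, -0.0, 0.0, 0.03, 0.03, -4.3]
(0.4405, 0.278, 0.16, 85) [0.0, -0.0, 1.0, 15.4, -1.15, -4.29]
```

send_rows --pt "0 0 0 0 0 -0.4 0.1" --pt "0 0 0 0 0 -1.2 0.1" --pt "0 0 0 0 0 -2.2 0.1" --pt "0 0 0 0 0 -3.2 0.1" --pt "0 0 0 0.3 0 -4 0.1" --pt "0 0 0 1 -0.1 -4.3 0.1" --pt "0 0 0.1 2 -0.2 -4.3 0.1" --pt "0 0 0.2 3.1 -0.3 -4.3 0.1" --pt "0 0 0.3 4.2 -0.4 -4.3 0.1" --pt "0 0 0.4 5.3 -0.5 -4.3 0.1" --pt "0 0 0.5 6.4 -0.6 -4.3 0.1" --pt "0 0 0.5 7.5 -0.7 -4.3 0.1" --pt "0 0 0.6 8.6 -0.7 -4.3 0.1" --pt "0 0 0.7 9.7 -0.8 -4.3 0.1" --pt "0 0 0.8 10.8 -0.9 -4.3 0.1" --pt "0 0 0.9 11.9 -1 -4.3 0.1" --pt "0 0 1 13 -1 -4.3 0.1" --pt "0 0 1 14 -1.1 -4.3 0.1" --pt "0 0 1 14.9 -1.15 -4.3 0.1" --pt "0 0 1 15.4 -1.15 -4.3 0.1"

```text
time_s: 13.82
position: [0.4395, 0.2808, 0.16]
tcp_rot: [[0.085, 0.996, 0.0], [0.996, -0.085, 0.001], [0.001, 0.0, -1.0]]
force: [1.0, -0.2, -1.1]
opening: 0.342
grasp_force: 29.9
```

send_rows --pt "0 0 0 0 0 0 0.1" --pt "0 0 0 0 0 0.6 0.1" --pt "0 0 0 0 0 1.4 0.1" --pt "0 0 0 0 0 2.2 0.1" --pt "0 0 0 0 0 2.7 0.1" --pt "0 0 0 0 0 2.7 0.1" --pt "0 0 0 0 0 2.7 0.1" --pt "0 0 0 0 0 2.7 0.1"

```text
time_s: 14.48
position: [0.441, 0.2778, 0.0798]
tcp_rot: [[0.087, 0.996, 0.001], [0.996, -0.087, 0.0], [0.001, 0.001, -1.0]]
force: [0.7, 0.3, 0.5]
opening: 0.343
grasp_force: 29.9
```

Run:
```python
from h import *
plan((.4405,.278,.047,85),(.4405,.278,.17,85))
```

```text
now [0.441  0.2778 0.0798] yaw 84.99 t 14.5 F [0.7 0.3 0.5] open 0.343 grip 29.9
(0.4405, 0.278, 0.047, 85) [0.01, -0.01, -0.0, 0.01, -0.02, 1.09]
(0.4405, 0.278, 0.17, 85) [0.01, -0.01, -0.0, 0.01, -0.01, -3.01]
```

send_rows --pt "0 0 0 0 0 0.4 0.1" --pt "0 0 0 0 0 0.8 0.1" --pt "0 0 0 0 0 1.1 0.1" --pt "0 0 0 0 0 1.1 0.1" --pt "0 0 0 0 0 1.1 0.1" --pt "0 0 0 0 0 1.1 0.5" --pt "0 0 0 0 0 1.1 0.9" --pt "0 0 0 0 0 1.1 0.9" --pt "0 0 0 0 0 1.1 0.9" --pt "0 0 0 0 0 1.1 0.9" --pt "0 0 0 0 0 1.1 0.9" --pt "0 0 0 0 0 1.1 0.9" --pt "0 0 0 0 0 0.4 1" --pt "0 0 0 0 0 -0.6 1" --pt "0 0 0 0 0 -1.6 1" --pt "0 0 0 0 0 -2.6 1" --pt "0 0 0 0 0 -3 1" --pt "0 0 0 0 0 -3 1" --pt "0 0 0 0 0 -3 1"

```text
time_s: 16.07
position: [0.4405, 0.2781, 0.1695]
tcp_rot: [[0.087, 0.996, 0.002], [0.996, -0.087, 0.001], [0.001, 0.002, -1.0]]
force: [-0.1, -0.1, -0.5]
opening: 1.0
grasp_force: 0.0
```

Run:
```python
from h import *
plan((.6105,-.073,.17,52))
```

```text
now [0.4405 0.2781 0.1695] yaw 85.02 t 16.1 F [-0.1 -0.1 -0.5] open 1.000 grip 0.0
(0.6105, -0.073, 0.17, 52) [0.01, -0.01, 6.6, -11.17, 6.66, -0.01]
```

send_rows --pt "0 0 0.6 -1 0.6 0 1" --pt "0 0 1.8 -2 1.2 0 1" --pt "0 0 3 -3 1.8 0 1" --pt "0 0 4.2 -4.1 2.4 0 1" --pt "0 0 5.4 -5.2 3.1 0 1" --pt "0 0 6.6 -6.3 3.8 0 1" --pt "0 0 6.6 -7.4 4.4 0 1" --pt "0 0 6.6 -8.5 5.1 0 1" --pt "0 0 6.6 -9.6 5.7 0 1" --pt "0 0 6.6 -10.5 6.3 0 1" --pt "0 0 6.6 -11.17 6.66 0 1" --pt "0 0 6.6 -11.17 6.66 0 1" --pt "0 0 6.6 -11.17 6.66 0 1" --pt "0 0 6.6 -11.17 6.66 0 1" --pt "0 0 6.6 -11.17 6.66 0 1"

```text
time_s: 17.32
position: [0.6088, -0.0716, 0.1679]
tcp_rot: [[0.614, 0.789, -0.003], [0.789, -0.614, 0.002], [-0.001, -0.003, -1.0]]
force: [-0.6, 0.2, -0.8]
opening: 0.996
grasp_force: 0.0
```

Run:
```python
from ov import *
from rig import *
s=read_state();c=optics.capture("wrist");sc=optics.capture("side")
e=dict(block=(.6105,-.073,-38),bar=(.452,-.339,16.8),jar=(.5505,.268),bottle=(.4405,.278),tray=(.4905,.218,-5))
L=shapes(e)
a=draw(c,L,(120,80,270,200),1.9,tool(s));b=draw(sc,[],(200,200,140,110),2.2)
o=np.zeros((380,800,3),np.uint8);a=a[:380,:490];o[:a.shape[0],:a.shape[1]]=a;o[:b.shape[0],492:492+b.shape[1]]=b[:380,:308]
cv2.imwrite("pics/w5.png",o)
plan((.6105,-.073,.031,52))
```

```text
now [ 0.6095 -0.0716  0.1687] yaw 52.11 t 17.4 F [-0.1 -0.1 -0.4] open 1.004 grip 0.0
(0.6105, -0.073, 0.031, 52) [-0.02, 0.0, 0.02, -0.01, 0.06, 4.59]
```

View pics/w5.png

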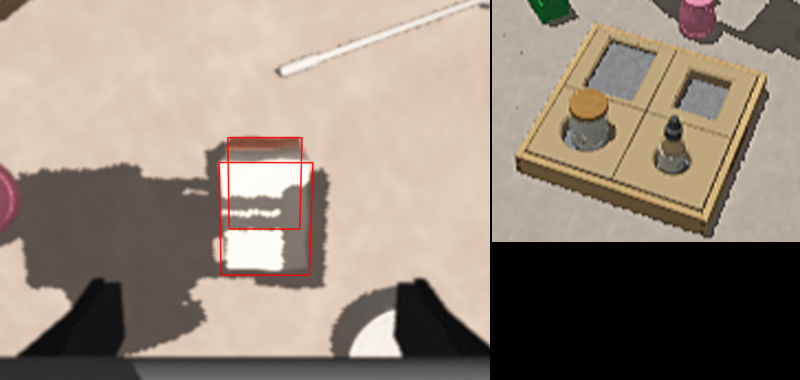

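The bottle is seated in its hole (672,140), and the block outline matches within about 2 mm with the yaw right. Descend and grip the block.

send_rows --pt "0 0 0 0.03 0.05 0.6 0.85" --pt "0 0 0 0.03 0.05 1.4 0.85" --pt "0 0 0 0.03 0.05 2.2 0.85" --pt "0 0 0 0.03 0.05 3 0.85" --pt "0 0 0 0.03 0.05 3.8 0.85" --pt "0 0 0 0.03 0.05 4.4 0.85" --pt "0 0 0 0.03 0.05 4.59 0.85" --pt "0 0 0 0.03 0.05 4.59 0.85" --pt "0 0 0 0.03 0.05 4.59 0.5" --pt "0 0 0 0.03 0.05 4.59 0.2" --pt "0 0 0 0.03 0.05 4.59 0.2" --pt "0 0 0 0.03 0.05 4.59 0.2" --pt "0 0 0 0.03 0.05 4.59 0.2" --pt "0 0 0 0.03 0.05 4.59 0.2" --pt "0 0 0 0.03 0.05 4.59 0.2" --pt "0 0 0 0.03 0.05 4.59 0.2" --pt "0 0 0 0.03 0.05 4.59 0.2"

```text
time_s: 18.83
position: [0.6123, -0.0733, 0.0322]
tcp_rot: [[0.615, 0.788, 0.001], [0.788, -0.615, 0.0], [0.001, 0.001, -1.0]]
force: [-0.8, 0.7, 6.4]
opening: 0.499
grasp_force: 30.0
```

Run:
```python
from h import *
plan((.611,-.073,.16,52),(.4315,.168,.16,85))
```

```text
now [ 0.6123 -0.0733  0.0322] yaw 52.01 t 18.8 F [-0.8  0.7  6.4] open 0.499 grip 30.0
(0.611, -0.073, 0.16, 52) [0.01, -0.01, 0.0, -0.02, -0.04, -4.26]
(0.4315, 0.168, 0.16, 85) [0.01, -0.01, -6.6, 2.63, -9.7, -4.26]
```

send_rows --pt "0 0 0 0 0 -0.4 0.2" --pt "0 0 0 0 0 -1.2 0.2" --pt "0 0 0 0 0 -2.2 0.2" --pt "0 0 0 0 0 -3.2 0.2" --pt "0 0 0 0 -0.2 -4 0.2" --pt "0 0 -0.3 0.2 -0.7 -4.3 0.2" --pt "0 0 -0.8 0.4 -1.5 -4.3 0.2" --pt "0 0 -1.4 0.6 -2.3 -4.3 0.2" --pt "0 0 -2 0.9 -3.2 -4.3 0.2" --pt "0 0 -2.6 1.1 -4.1 -4.3 0.2" --pt "0 0 -3.2 1.4 -5 -4.3 0.2" --pt "0 0 -3.8 1.6 -5.9 -4.3 0.2" --pt "0 0 -4.4 1.8 -6.7 -4.3 0.2" --pt "0 0 -5 2.1 -7.5 -4.3 0.2" --pt "0 0 -5.6 2.3 -8.3 -4.3 0.2" --pt "0 0 -6.1 2.4 -9 -4.3 0.2" --pt "0 0 -6.5 2.6 -9.5 -4.3 0.2" --pt "0 0 -6.6 2.63 -9.7 -4.3 0.2" --pt "0 0 -6.6 2.63 -9.7 -4.3 0.2" --pt "0 0 -6.6 2.63 -9.7 -4.3 0.2"

```text
time_s: 20.5
position: [0.431, 0.168, 0.1603]
tcp_rot: [[0.086, 0.996, 0.0], [0.996, -0.086, -0.0], [-0.0, 0.0, -1.0]]
force: [0.4, 0.0, -2.2]
opening: 0.501
grasp_force: 30.0
```

send_rows --pt "0 0 0 0 0 0 0.2" --pt "0 0 0 0 0 0.6 0.2" --pt "0 0 0 0 0 1.4 0.2" --pt "0 0 0 0 0 2.2 0.2" --pt "0 0 0 0 0 2.6 0.2" --pt "0 0 0 0 0 2.6 0.2" --pt "0 0 0 0 0 2.6 0.2" --pt "0 0 0 0 0 2.6 0.2"

```text
time_s: 21.17
position: [0.4324, 0.1676, 0.0829]
tcp_rot: [[0.088, 0.996, 0.002], [0.996, -0.088, 0.0], [0.001, 0.002, -1.0]]
force: [0.3, -0.2, -0.1]
opening: 0.5
grasp_force: 30.0
```

Run:
```python
from h import *
plan((.4315,.168,.049,85),(.4315,.168,.17,85))
```

```text
now [0.4324 0.1676 0.0829] yaw 84.95 t 21.2 F [ 0.3 -0.2 -0.1] open 0.500 grip 30.0
(0.4315, 0.168, 0.049, 85) [0.02, -0.01, -0.01, 0.01, -0.03, 1.13]
(0.4315, 0.168, 0.17, 85) [0.02, -0.01, -0.01, 0.01, -0.03, -2.9]
```

send_rows --pt "0 0 0 0.01 -0.03 0.4 0.2" --pt "0 0 0 0.01 -0.03 0.8 0.2" --pt "0 0 0 0.01 -0.03 1.13 0.2" --pt "0 0 0 0.01 -0.03 1.13 0.2" --pt "0 0 0 0.01 -0.03 1.13 0.2" --pt "0 0 0 0.01 -0.03 1.13 0.6" --pt "0 0 0 0.01 -0.03 1.13 0.9" --pt "0 0 0 0.01 -0.03 1.13 0.9" --pt "0 0 0 0.01 -0.03 1.13 0.9" --pt "0 0 0 0.01 -0.03 1.13 0.9" --pt "0 0 0 0.01 -0.03 1.13 0.9" --pt "0 0 0 0 0 0.4 1" --pt "0 0 0 0 0 -0.6 1" --pt "0 0 0 0 0 -1.6 1" --pt "0 0 0 0 0 -2.6 1" --pt "0 0 0 0 0 -2.9 1" --pt "0 0 0 0 0 -2.9 1" --pt "0 0 0 0 0 -2.9 1"

```text
time_s: 22.67
position: [0.431, 0.1679, 0.1693]
tcp_rot: [[0.087, 0.996, 0.001], [0.996, -0.087, 0.0], [0.0, 0.001, -1.0]]
force: [0.3, 0.6, -0.1]
opening: 0.999
grasp_force: 0.0
```

Run:
```python
from h import *
plan((.452,-.34,.17,106.8))
```

```text
now [0.431  0.1679 0.1693] yaw 85.02 t 22.7 F [ 0.3  0.6 -0.1] open 0.999 grip 0.0
(0.452, -0.34, 0.17, 106.8) [0.01, -0.0, -4.36, -16.81, 2.17, -0.03]
```

send_rows --pt "0 0 0 -0.6 0 0 1" --pt "0 0 -0.4 -1.8 0.2 0 1" --pt "0 0 -0.8 -3 0.4 0 1" --pt "0 0 -2 -8 1 0 1" --pt "0 0 -2 -8 1 0 1" --pt "0 0 -2 -8 1 0 1" --pt "0 0 -2 -8 1 0 1" --pt "0 0 -4.36 -16.81 2.17 0 1" --pt "0 0 -4.36 -16.81 2.17 0 1" --pt "0 0 -4.36 -16.81 2.17 0 1" --pt "0 0 -4.36 -16.81 2.17 0 1" --pt "0 0 -4.36 -16.81 2.17 0 1" --pt "0 0 -4.36 -16.81 2.17 0 1" --pt "0 0 -4.36 -16.81 2.17 0 1" --pt "0 0 -4.36 -16.81 2.17 0 1" --pt "0 0 -4.36 -16.81 2.17 0 1" --pt "0 0 -4.36 -16.81 2.17 0 1" --pt "0 0 -4.36 -16.81 2.17 0 1" --pt "0 0 -4.36 -16.81 2.17 0 1" --pt "0 0 -4.36 -16.81 2.17 0 1"

```text
time_s: 24.33
position: [0.4523, -0.3387, 0.1692]
tcp_rot: [[-0.291, 0.957, -0.0], [0.957, 0.291, 0.001], [0.001, 0.0, -1.0]]
force: [-0.6, 0.4, -0.8]
opening: 1.001
grasp_force: 0.0
```

Run:
```python
from ov import *
from rig import *
s=read_state();c=optics.capture("wrist");sc=optics.capture("side")
e=dict(block=(.4315,.168,-5),bar=(.452,-.34,16.8),jar=(.5505,.268),bottle=(.4405,.278),tray=(.4905,.218,-5))
L=shapes(e)
a=draw(c,L[2:4],(120,80,270,200),1.9,tool(s));b=draw(sc,[],(200,200,140,110),2.2)
o=np.zeros((380,800,3),np.uint8);a=a[:380,:490];o[:a.shape[0],:a.shape[1]]=a;o[:b.shape[0],492:492+b.shape[1]]=b[:380,:308]
cv2.imwrite("pics/w6.png",o)
plan((.452,-.34,.014,106.8))
```

```text
now [ 0.4525 -0.3393  0.1695] yaw 106.88 t 24.4 F [ 0.4  0.6 -0.4] open 1.003 grip 0.0
(0.452, -0.34, 0.014, 106.8) [0.0, -0.0, 0.02, -0.02, -0.02, 5.18]
```

View pics/w6.png

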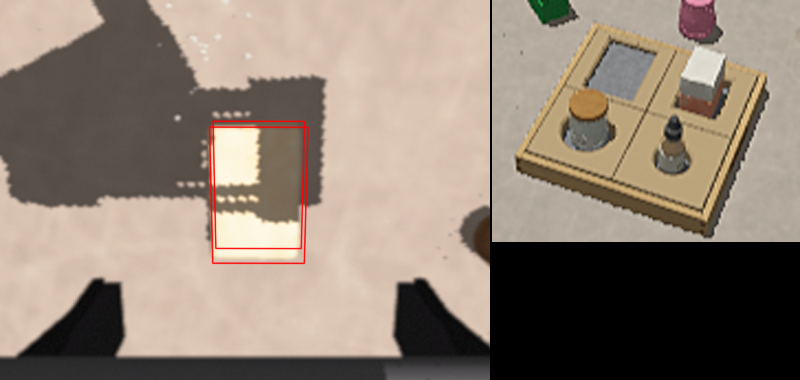

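The block is seated in the cut-out (703,80). The bar outline fits within 1–2 mm. Grip the bar by its upper half.

send_rows --pt "0 0 0 -0.02 -0.03 0.8 1" --pt "0 0 0 -0.02 -0.03 1.8 1" --pt "0 0 0 -0.02 -0.03 2.8 1" --pt "0 0 0 -0.02 -0.03 3.8 1" --pt "0 0 0 -0.02 -0.03 4.6 1" --pt "0 0 0 -0.02 -0.03 5 1" --pt "0 0 0 -0.02 -0.03 5.18 1" --pt "0 0 0 -0.02 -0.03 5.18 1" --pt "0 0 0 -0.02 -0.03 5.18 0.7" --pt "0 0 0 -0.02 -0.03 5.18 0.3" --pt "0 0 0 -0.02 -0.03 5.18 0.3" --pt "0 0 0 -0.02 -0.03 5.18 0.3" --pt "0 0 0 -0.02 -0.03 5.18 0.3" --pt "0 0 0 -0.02 -0.03 5.18 0.3" --pt "0 0 0 -0.02 -0.03 5.18 0.3" --pt "0 0 0 -0.02 -0.03 5.18 0.3"

```text
time_s: 25.77
position: [0.4517, -0.3411, 0.0144]
tcp_rot: [[-0.289, 0.957, 0.001], [0.957, 0.289, -0.0], [-0.0, 0.001, -1.0]]
force: [-0.8, -0.7, 5.5]
opening: 0.611
grasp_force: 30.0
```

Run:
```python
from h import *
plan((.452,-.34,.14,106.8),(.541,.158,.14,85))
```

```text
now [ 0.4517 -0.3411  0.0144] yaw 106.82 t 25.8 F [-0.8 -0.7  5.5] open 0.611 grip 30.0
(0.452, -0.34, 0.14, 106.8) [0.01, 0.0, 0.0, 0.03, 0.02, -4.19]
(0.541, 0.158, 0.14, 85) [0.01, 0.0, 4.36, 15.06, 7.66, -4.19]
```

send_rows --pt "0 0 0 0 0 -0.3 0.3" --pt "0 0 0 0 0 -1 0.3" --pt "0 0 0 0 0 -2 0.3" --pt "0 0 0 0.2 0.1 -3 0.3" --pt "0 0 0.1 0.7 0.3 -3.8 0.3" --pt "0 0 0.3 1.4 0.7 -4.2 0.3" --pt "0 0 0.6 2.2 1.1 -4.2 0.3" --pt "0 0 0.9 3.1 1.6 -4.2 0.3" --pt "0 0 1.2 4 2 -4.2 0.3" --pt "0 0 1.5 5 2.5 -4.2 0.3" --pt "0 0 1.8 6 3.1 -4.2 0.3" --pt "0 0 2.1 7 3.6 -4.2 0.3" --pt "0 0 2.4 8 4.1 -4.2 0.3" --pt "0 0 2.7 9 4.6 -4.2 0.3" --pt "0 0 3 10 5.1 -4.2 0.3" --pt "0 0 3.3 11 5.6 -4.2 0.3" --pt "0 0 3.6 12 6.1 -4.2 0.3" --pt "0 0 3.9 12.9 6.6 -4.2 0.3" --pt "0 0 4.1 13.6 6.9 -4.2 0.3" --pt "0 0 4.3 14.2 7.2 -4.2 0.3"

```text
time_s: 27.43
position: [0.5346, 0.1315, 0.1402]
tcp_rot: [[0.081, 0.997, -0.0], [0.997, -0.081, 0.001], [0.0, -0.0, -1.0]]
force: [-0.8, -0.3, -1.3]
opening: 0.613
grasp_force: 30.0
```

send_rows --pt "0 0 0 0.3 0.1 0 0.3" --pt "0 0 0 0.5 0.2 0 0.3" --pt "0 0 0 0.5 0.2 0 0.3" --pt "0 0 0 0.5 0.2 0.6 0.3" --pt "0 0 0 0.5 0.2 1.4 0.3" --pt "0 0 0 0.5 0.2 2 0.3" --pt "0 0 0 0.5 0.2 2 0.3" --pt "0 0 0 0.5 0.2 2 0.3" --pt "0 0 0 0.5 0.2 2 0.3"

```text
time_s: 28.18
position: [0.5431, 0.143, 0.0808]
tcp_rot: [[0.083, 0.997, 0.001], [0.997, -0.083, 0.0], [0.0, 0.001, -1.0]]
force: [0.4, 0.2, -1.3]
opening: 0.615
grasp_force: 30.0
```

Run:
```python
from h import *
plan((.541,.158,.0415,85),(.541,.158,.17,85))
```

```text
now [0.5431 0.143  0.0808] yaw 85.26 t 28.2 F [ 0.4  0.2 -1.3] open 0.615 grip 30.0
(0.541, 0.158, 0.0415, 85) [0.02, -0.0, 0.05, 0.49, -0.11, 1.31]
(0.541, 0.158, 0.17, 85) [0.02, -0.0, 0.05, 0.49, -0.11, -2.97]
```

send_rows --pt "0 0 0.05 0.25 -0.05 0 0.3" --pt "0 0 0.05 0.49 -0.11 0 0.3" --pt "0 0 0.05 0.49 -0.11 0 0.3" --pt "0 0 0.05 0.49 -0.11 0.4 0.3" --pt "0 0 0.05 0.49 -0.11 0.8 0.3" --pt "0 0 0.05 0.49 -0.11 1.1 0.3" --pt "0 0 0.05 0.49 -0.11 1.32 0.3" --pt "0 0 0.05 0.49 -0.11 1.32 0.3" --pt "0 0 0.05 0.49 -0.11 1.32 0.3" --pt "0 0 0.05 0.49 -0.11 1.32 0.7" --pt "0 0 0.05 0.49 -0.11 1.32 1" --pt "0 0 0.05 0.49 -0.11 1.32 1" --pt "0 0 0.05 0.49 -0.11 1.32 1" --pt "0 0 0.05 0.49 -0.11 1.32 1" --pt "0 0 0.05 0.49 -0.11 0.6 1" --pt "0 0 0.05 0.49 -0.11 -0.4 1" --pt "0 0 0.05 0.49 -0.11 -1.4 1" --pt "0 0 0.05 0.49 -0.11 -2.4 1" --pt "0 0 0.05 0.49 -0.11 -3 1" --pt "0 0 0.05 0.49 -0.11 -3 1"

```text
time_s: 29.85
position: [0.5432, 0.1591, 0.1746]
tcp_rot: [[0.086, 0.996, 0.01], [0.996, -0.086, 0.001], [0.002, 0.01, -1.0]]
force: [0.9, 0.2, -0.3]
opening: 1.001
grasp_force: 0.0
```

Run:
```python
from h import *
plan((.45,0.1,.25,0))
```

```text
now [0.5432 0.1591 0.1746] yaw 85.07 t 29.9 F [ 0.9  0.2 -0.3] open 1.001 grip 0.0
(0.45, 0.1, 0.25, 0) [0.07, -0.1, 17.01, -2.22, -2.9, -2.55]
```

send_rows --pt "0 0 0 0 0 -1 1" --pt "0 0 1 0 0 -2 1" --pt "0 0 2.4 0 0 -3 1" --pt "0 0 3.8 0.2 -0.5 -4 1" --pt "0 0 5.2 0.4 -1 -4 1" --pt "0 0 6.6 0.6 -1.5 -4 1" --pt "0 0 8 0.8 -2 -4 1" --pt "0 0 9.4 1.1 -2.9 -4 1" --pt "0 0 10.8 1.1 -2.9 -4 1" --pt "0 0 12.2 1.1 -2.9 -4 1" --pt "0 0 13.6 1.1 -2.9 -4 1" --pt "0 0 15 1.1 -2.9 -4 1" --pt "0 0 16.4 1.1 -2.9 -4 1" --pt "0 0 17 1.1 -2.9 -4 1" --pt "0 0 17 1.1 -2.9 -4 1" --pt "0 0 17 1.1 -2.9 -4 1" --pt "0 0 17 1.1 -2.9 -4 1" --pt "0 0 17 1.1 -2.9 -4 1"

```text
time_s: 31.35
position: [0.4562, 0.199, 0.2897]
tcp_rot: [[1.0, 0.002, -0.0], [0.002, -1.0, 0.0], [-0.0, -0.0, -1.0]]
force: [-0.1, -0.6, 0.3]
opening: 1.001
grasp_force: 0.0
```

Run:
```python
from ov import *
from rig import *
s=read_state();c=optics.capture("wrist");sc=optics.capture("side");plan()
a=draw(c,[],(110,40,260,210),1.85,tool(s));b=draw(sc,[],(200,120,140,200),2.2)
h=max(a.shape[0],b.shape[0])
o=np.zeros((h,800,3),np.uint8);a=a[:,:490];o[:a.shape[0],:a.shape[1]]=a;o[:b.shape[0],492:492+b.shape[1]]=b[:,:308]
cv2.imwrite("pics/w7.png",o)
```

```text
now [0.4563 0.199  0.2899] yaw 0.09 t 31.4 F [0.3 0.1 0.8] open 1.001 grip 0.0
```

View pics/w7.png

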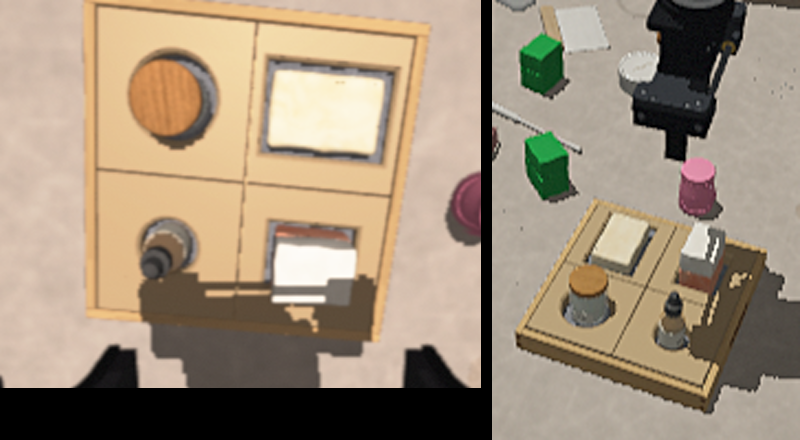

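The final view shows all four upright in their own cut-outs: jar (165,97), bar (325,112), bottle (165,245), block (313,270). Each was let go about 1 mm above its felt floor. The gripper is clear, so I'm handing in.

```bash
python3 -c "
from rig import bot
print(bot.hand_in())"
```

```text
the job is handed in; nothing more can be done
None
```

I packed the soap bar, soap block, dropper bottle and lidded jar into their matching inserts and handed the job in at about 31 s. The last pictures show all four upright and seated, and I never touched the tin or the stamp; the hand-in itself gave no verdict.

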